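Crosswise-stack tree-ring strips to dry under a weight

TASK

Finish stacking the freshly sawn wood strips in the drying crib: lay one of the three loose strips in the empty row of the second layer, and the other two crosswise over it as the third layer, each strip just inside the corner angles and straight over the strips two layers below, so that air gets round every strip. Then set the steel weight flat, centred and square on the top layer so that they dry without warping. Set everything down rather than dropping it, leave the tower standing by itself, and leave the other things on the bench where they are.

Things in the scene. Friction and masses are not known exactly. Their poses are not given: they have to be found in the camera images.
- crib: drying crib, fixed, turned any way: base 160 x 160 x 12 mm, two bearers along y at x = +/-51 mm (tops 30 mm above the bench), four upright corner angles 3 mm thick, flanges 23 mm wide, tops 88 mm above the bench; 140 x 140 mm clear between them (a strip has 5 mm to spare at each end), sides open over 100 mm. Origin: centre of its underside, on the bench; x, y square with its sides
- row_second (a point): fixed point on the crib: where the centre of a strip shall lie, the empty row of the second layer, on the crib's -x side, along its y, 57 mm above the bench; x along the strip's length, z up
- row_third_1 (a point): fixed point on the crib: where the centre of a strip shall lie, third layer, on the crib's -y side, along its x, 75 mm above the bench; x along the strip's length, z up
- row_third_2 (a point): fixed point on the crib: where the centre of a strip shall lie, third layer, on the crib's +y side, along its x, 75 mm above the bench; x along the strip's length, z up
- laid_1_mid (a point): wood strip already laid in the crib, same size as the loose ones (130 x 28 x 18 mm): first layer, along the crib's x, on its +y side; loose, merely resting there; point: its centre; x along its length, z up
- laid_2_mid (a point): wood strip already laid in the crib, same size as the loose ones (130 x 28 x 18 mm): first layer, along the crib's x, on its -y side; loose, merely resting there; point: its centre; x along its length, z up
- laid_3_mid (a point): wood strip already laid in the crib, same size as the loose ones (130 x 28 x 18 mm): second layer, along the crib's y, on its +x side; the row on the -x side is still empty; loose, merely resting there; point: its centre; x along its length, z up
- strip_1_mid (a point): one of three loose, interchangeable sawn wood strips (pale wood, fine darker rings across it, bark on its +x end), 130 long x 28 wide x 18 mm high, 45 g, lying flat on the bench away from the crib; point: its centre, 9 mm above its underside; x along its length, z up
- strip_2_mid (a point): one of three loose, interchangeable sawn wood strips (pale wood, fine darker rings across it, bark on its +x end), 130 long x 28 wide x 18 mm high, 45 g, lying flat on the bench away from the crib; point: its centre, 9 mm above its underside; x along its length, z up
- strip_3_mid (a point): one of three loose, interchangeable sawn wood strips (pale wood, fine darker rings across it, bark on its +x end), 130 long x 28 wide x 18 mm high, 45 g, lying flat on the bench away from the crib; point: its centre, 9 mm above its underside; x along its length, z up
- weight_grip (a point): flat steel weight, 0.75 kg, on the bench: plate 120 x 120 x 6 mm with a bow handle over its middle, a level bar 90 mm long (x), 14 mm wide (y), 10 mm high on two end posts; under the bar 34 mm free over the plate, 74 mm between the posts. Point: middle of the bar, 45 mm above the plate's underside; x along the bar, z up. The top layer it shall rest on is 84 mm above the bench
- dropper: small brown dropper bottle with black cap, 33 mm across, 79 mm high, standing behind the weight, free to tip; a bystander, to be left where it is; origin on its underside
- bowl: white porcelain bowl upside down, 102 mm across, 54 mm high, behind the strips on the right; a bystander, to be left where it is; origin on its underside
Mind the look-alikes: they are no part of the job. What is shaped like the part that bears strip_1_mid but purple is not meant.

How it is judged:
On the way, in this order (a step that is already met when the one before it is completed fails the run):
1. the second layer is complete: a strip lies in its empty row (distance of each of laid_1_mid, laid_2_mid, laid_3_mid from where it was at the start of the episode below 0.012 m and ((distance between strip_1_mid and row_second below 0.012 m and angle between the x axis of strip_1_mid and the x axis of row_second, either way round below 0.12 rad) or (distance between strip_2_mid and row_second below 0.012 m and angle between the x axis of strip_2_mid and the x axis of row_second, either way round below 0.12 rad) or (distance between strip_3_mid and row_second below 0.012 m and angle between the x axis of strip_3_mid and the x axis of row_second, either way round below 0.12 rad))), for 0.2 s.
2. the third layer is complete: the other two strips lie crosswise on the second (distance of each of laid_1_mid, laid_2_mid, laid_3_mid from where it was at the start of the episode below 0.012 m and (((distance between strip_1_mid and row_second below 0.012 m and angle between the x axis of strip_1_mid and the x axis of row_second, either way round below 0.12 rad) and (distance between strip_2_mid and row_third_1 below 0.012 m and angle between the x axis of strip_2_mid and the x axis of row_third_1, either way round below 0.12 rad) and (distance between strip_3_mid and row_third_2 below 0.012 m and angle between the x axis of strip_3_mid and the x axis of row_third_2, either way round below 0.12 rad)) or ((distance between strip_1_mid and row_second below 0.012 m and angle between the x axis of strip_1_mid and the x axis of row_second, either way round below 0.12 rad) and (distance between strip_3_mid and row_third_1 below 0.012 m and angle between the x axis of strip_3_mid and the x axis of row_third_1, either way round below 0.12 rad) and (distance between strip_2_mid and row_third_2 below 0.012 m and angle between the x axis of strip_2_mid and the x axis of row_third_2, either way round below 0.12 rad)) or ((distance between strip_2_mid and row_second below 0.012 m and angle between the x axis of strip_2_mid and the x axis of row_second, either way round below 0.12 rad) and (distance between strip_1_mid and row_third_1 below 0.012 m and angle between the x axis of strip_1_mid and the x axis of row_third_1, either way round below 0.12 rad) and (distance between strip_3_mid and row_third_2 below 0.012 m and angle between the x axis of strip_3_mid and the x axis of row_third_2, either way round below 0.12 rad)) or ((distance between strip_2_mid and row_second below 0.012 m and angle between the x axis of strip_2_mid and the x axis of row_second, either way round below 0.12 rad) and (distance between strip_3_mid and row_third_1 below 0.012 m and angle between the x axis of strip_3_mid and the x axis of row_third_1, either way round below 0.12 rad) and (distance between strip_1_mid and row_third_2 below 0.012 m and angle between the x axis of strip_1_mid and the x axis of row_third_2, either way round below 0.12 rad)) or ((distance between strip_3_mid and row_second below 0.012 m and angle between the x axis of strip_3_mid and the x axis of row_second, either way round below 0.12 rad) and (distance between strip_1_mid and row_third_1 below 0.012 m and angle between the x axis of strip_1_mid and the x axis of row_third_1, either way round below 0.12 rad) and (distance between strip_2_mid and row_third_2 below 0.012 m and angle between the x axis of strip_2_mid and the x axis of row_third_2, either way round below 0.12 rad)) or ((distance between strip_3_mid and row_second below 0.012 m and angle between the x axis of strip_3_mid and the x axis of row_second, either way round below 0.12 rad) and (distance between strip_2_mid and row_third_1 below 0.012 m and angle between the x axis of strip_2_mid and the x axis of row_third_1, either way round below 0.12 rad) and (distance between strip_1_mid and row_third_2 below 0.012 m and angle between the x axis of strip_1_mid and the x axis of row_third_2, either way round below 0.12 rad)))), for 0.2 s.
At the end, for the whole second after the job is handed in: The three loose strips rest in the three empty rows, in any order (centres within 12 mm, direction within 0.12 rad), the laid ones within 12 mm of where they were; the weight rests on top, centred within 12 mm, level within 0.06 rad, square with the crib within 0.15 rad; all at rest (all of step 2 and z of weight_grip in the frame of crib between 0.125 and 0.133 m and x of weight_grip in the frame of crib between -0.012 and 0.012 m and y of weight_grip in the frame of crib between -0.012 and 0.012 m and angle between weight_grip's own z axis and vertical below 0.06 rad and (angle between the x axis of weight_grip and the x axis of crib, either way round below 0.15 rad or angle between the x axis of weight_grip and the y axis of crib, either way round below 0.15 rad) and linear speed of each of strip_1, strip_2, strip_3, laid_1, laid_2, laid_3, weight below 0.02 m/s); the robot touches nothing.
It fails at once if a strip or the weight is dropped (falls out of the fingers' hold at more than 0.5 m/s, that is from more than about 13 mm) ((contact force between the fingers and strip_1 below 0.05 N and linear speed of strip_1 above 0.5 m/s) or (contact force between the fingers and strip_2 below 0.05 N and linear speed of strip_2 above 0.5 m/s) or (contact force between the fingers and strip_3 below 0.05 N and linear speed of strip_3 above 0.5 m/s) or (contact force between the fingers and weight below 0.05 N and linear speed of weight above 0.5 m/s)).
It fails at once if the dropper bottle or the porcelain bowl is pushed or tipped more than 30 mm (distance of any of dropper, bowl from where it was at the start of the episode above 0.03 m).
It also fails if it takes over 72 s, if anything falls off the work surface, if the arm or the gripper's body presses on something with over 40 N, if the wrist force passes 120 N, or if a joint passes its speed limit or range.

ROBOT

A 6-joint arm with a two-finger parallel gripper is mounted at the origin on a cart in front of the work surface, level with it; the furniture and walls round the work are solid. World frame = base frame: x ahead of the robot, y to its left, z up, the work surface at z = 0. Lengths are in m, angles in rad, forces in N, time in s.
With the tool pointing down it reaches from about 0.225 to 0.875 m from the base axis. Payload 3.4 kg.
Tool frame: the origin (TCP) lies at the very end of the fingers, on their centre line; the grasp point (between the pads) lies 19 mm behind it; x points along the fingers, y is the direction in which the jaws open and shut, and the axes are right-handed (so a half turn about x gives the same grasp; the last joint's range is limited). The gripper opens to 85 mm and grips with 20 to 120 N. Pads are 22 mm wide; open, the fingers measure 114 mm over their backs; the gripper's body (76 mm by 85 mm) begins 54 mm behind the grasp point. The pads swing forward as they close: fully open they stand 13 mm farther back than shut.
Start: joints at [1.109, 0.276, 1.505, -0, 1.361, -0.121], TCP at [0.192, 0.542, 0.231] pointing down, gripper open.
Joint ranges: [-2.89, 2.89], [-0.75, 2.08], [0.22, 2.7], [-1.18, 4.32], [0.11, 2.71], [-2.7, 2.7]. Speed limits (rad/s): [2.57, 2.57, 3.14, 3.14, 3.14, 3.14].

INTERFACE

Orientations are given as a unit quaternion [w, x, y, z].
In Python, from rig import manip gives the robot as it stands. The module is installed in compiled form; this text tells all that it offers.
- The arm moves only by the tool play_rows, never from a script. Its argument "plan" is a list that holds one entry, the list of rows, each a list of 5 numbers: the closure, from 0 (fully open) to 1 (shut), then the shift along the tool's x, y, z in m, then the turn about the tool's x in degrees. A call has 1 to 12 rows; each row is the pose to reach, as a shift and turn from the pose measured when the call began, along the tool's axes at that moment; what a row does not reach only later rows make up. A row lasts 1/10 s, in which the tool goes at most 50 mm and 8.59 degrees, less where a joint would pass 70% of its speed; a pose out of reach is approached as far as the arm can. A call with a gripper value outside its range is refused whole. The fingers move at their own pace and stop on an object; "grip_force" is the grip in N (left out, the last holds). Time passes only in rows, so rows that repeat a pose let the fingers close. It gives the time, the measured TCP pose, the force and the opening at its end, in the units of the state.
- manip.get_state(): the state, without advancing time (a new reading comes with each control period).
- manip.get_image(name): name is "scene" or "top" or "wrist"; returns (picture, depth): 420x560x3 uint8, red, green, blue; 420x560 float32, m along the optical axis (not along the pixel's ray), 0 where there is no reading.
- manip.camera_params(name): a dict with "intrinsics" (3x3 intrinsics, pixels), "R" (3x3) and "t" (3): a world point X has camera coordinates R X + t; the wrist camera has in their place "mount" (4x4, takes a point from camera to tool coordinates, whose origin is the TCP and whose axes are the tool frame's). Camera axes: x right, y down, z forward; pixel columns grow to the right and rows downward; lengths in m; the calibration is good to about 2 mm. A picture is of the moment at which its call begins: read the wrist's pose just before it. camera_params takes no time and is no camera call.
- manip.sign_off(): hands the job in, once; it reports no verdict.
The state is a dict: "clock": time; "qpos": joint angles; "qd": joint speeds; "effort": joint torques, N m; "position": TCP position; "ee_rot": TCP orientation; "contact_force": force on the tool from outside, world axes, zero at the start; "moment": the same for the moment, N m; "width": finger opening in m.
Only numpy, scipy, OpenCV 4.12 (cv2) and the standard library are available. Lean on these libraries where they do the work, as an engineer would, in place of code of your own. Each camera call takes 0.05 s, during which the arm holds its last target.

## Working session

There is one attempt and no reset: what is moved stays moved. The work goes in short steps, Python scripts to look and compute and a tool call to move; the robot and the scene stay as the last step left them, time stands still between calls to the robot, and variables do not carry over. Pictures are saved under pics/ and viewed, and the job is handed in when it is done.

Besides the shell and the picture viewer there is one more tool, called after "Request:" as name(argument=value, ...) on one line, values as JSON. play_rows: Moves the arm, as the interface text tells. Its arguments: {"type":"object","properties":{"plan":{"type":"array","items":{"type":"array","items":{"type":"array","items":{"type":"number"}}}},"grip_force":{"type":"number"}},"required":["plan"]}

```bash
mkdir -p pics; python3 - <<'E'
from rig import manip
import cv2, numpy as np
s=manip.get_state(); print(s)
for n in ("scene","top"):
    im,d=manip.get_image(n); cv2.imwrite(f"pics/{n}0.png",im[:,:,::-1]); np.savez(f"pics/{n}0.npz",im=im,d=d)
    print(n,manip.camera_params(n))
print(manip.camera_params("wrist"))
E
```

```text
{'clock': 0.0, 'qpos': array([ 1.10894955e+00,  2.76577199e-01,  1.50614698e+00, -6.33561266e-06,
        1.36069265e+00, -1.21005545e-01]), 'qd': array([ 1.01347283e-03, -1.74964446e-03, -2.83930231e-04,  2.09751195e-03,
        9.74462328e-05,  3.67282722e-05]), 'effort': array([-2.62001377e-03, -4.16767466e+01, -2.45803696e+01, -5.28885539e-04,
        1.09200308e-02,  7.49670448e-06]), 'position': array([0.19198109, 0.5414363 , 0.23044434]), 'ee_rot': array([ 0.69667987,  0.11930422,  0.69704629, -0.12054098]), 'contact_force': array([-0.04077741,  0.01723822,  0.37974574]), 'moment': array([0.05259361, 0.00547417, 0.01356861]), 'width': 0.08497414411021473}
scene {'intrinsics': array([[419.25743358,   0.        , 281.06051506],
       [  0.        , 419.25743358, 214.87814348],
       [  0.        ,   0.        ,   1.        ]]), 'R': array([[-0.84171226, -0.53981754,  0.01084005],
       [-0.40713746,  0.62138793, -0.66941477],
       [ 0.35462596, -0.56786801, -0.74280977]]), 't': array([0.38076896, 0.36555091, 1.60985356])}
top {'intrinsics': array([[489.56697606,   0.        , 288.04952836],
       [  0.        , 489.56697606, 214.2960056 ],
       [  0.        ,   0.        ,   1.        ]]), 'R': array([[-0.03529493, -0.9993763 , -0.00113429],
       [-0.97202953,  0.03459278, -0.23229707],
       [ 0.23219142, -0.00709634, -0.97264422]]), 't': array([-0.14453579,  0.55698808,  1.57048904])}
{'intrinsics': array([[343.90070923,   0.        , 281.67978833],
       [  0.        , 343.90070923, 210.9233373 ],
       [  0.        ,   0.        ,   1.        ]]), 'mount': array([[ 7.31852502e-04, -2.96719455e-01,  9.54964413e-01,
        -1.42843991e-01],
       [ 9.99999721e-01,  7.39078808e-05, -7.43401935e-04,
         1.25913635e-03],
       [ 1.50002421e-04,  9.54964690e-01,  2.96719427e-01,
        -7.57658264e-02],
       [ 0.00000000e+00,  0.00000000e+00,  0.00000000e+00,
         1.00000000e+00]])}
```

View pics/scene0.png

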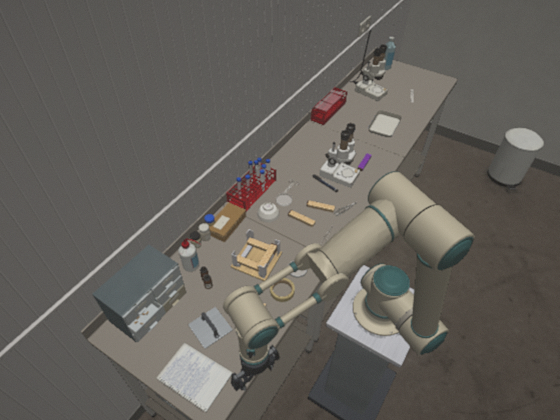

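View pics/top0.png

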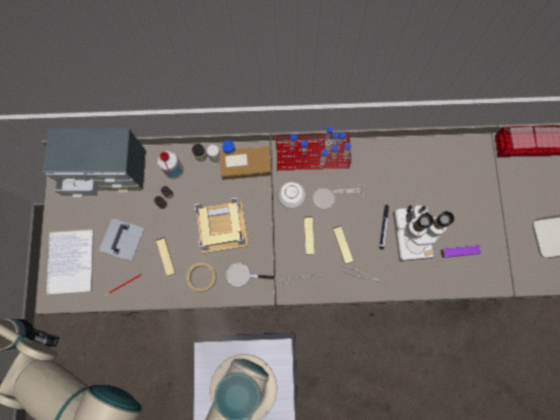

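The top view shows three pale strips at about (309,236), (343,245) and (165,257). The purple look-alike is at (461,252), the crib at (221,225), and the weight at (122,240). I'll enlarge these to confirm them.

```bash
python3 - <<'E'
import cv2
t=cv2.imread("pics/top0.png"); 
cv2.imwrite("pics/c1.png",cv2.resize(t[170:300,90:260],(784,600),interpolation=cv2.INTER_CUBIC))
cv2.imwrite("pics/c2.png",cv2.resize(t[170:300,260:490],(800,452),interpolation=cv2.INTER_CUBIC))
E
```

```text
(no output)
```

View pics/c1.png

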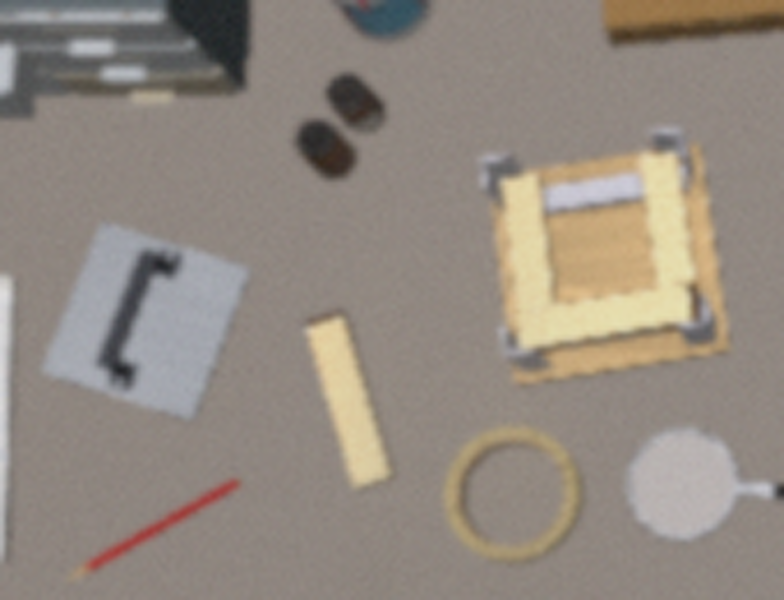

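View pics/c2.png

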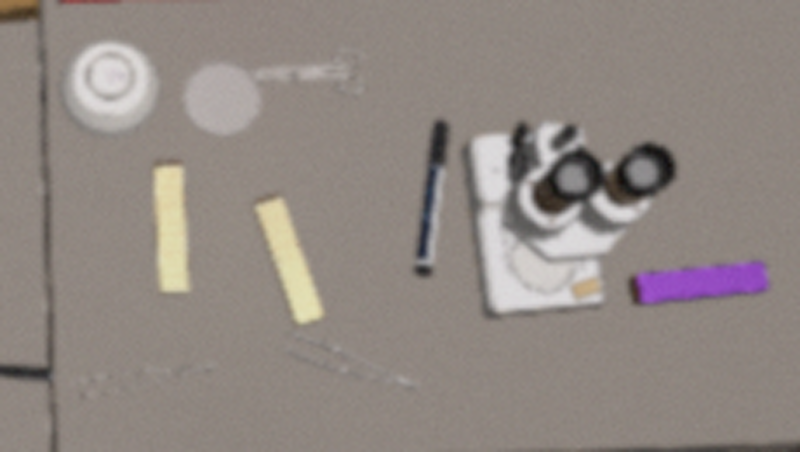

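The crops confirm it. The three pale strips with bark ends are the ones meant, and the purple bar at right is the look-alike, so it stays out. In the crib, the uncovered grey bearer on the far side marks the empty row, so crib +x points toward the robot. Next I'll measure.

```bash
cat > h.py <<'E'
import numpy as np, cv2
from rig import manip
from scipy.spatial.transform import Rotation as Ro
def q2R(q): return Ro.from_quat([q[1],q[2],q[3],q[0]]).as_matrix()
def cam(n,state=None):
    p=manip.camera_params(n); K=p["intrinsics"]
    if n!="wrist": return K,p["R"].T,-p["R"].T@p["t"]
    M=p["mount"]; Rw=q2R(state["ee_rot"])
    return K,Rw@M[:3,:3],state["position"]+Rw@M[:3,3]
def ray(c,uv,z):
    K,R,o=c; uv=np.atleast_2d(np.asarray(uv,float))
    d=np.c_[(uv[:,0]-K[0,2])/K[0,0],(uv[:,1]-K[1,2])/K[1,1],np.ones(len(uv))]@R.T
    return o+d*((z-o[2])/d[:,2])[:,None]
def cloud(c,d):
    K,R,o=c; v,u=np.mgrid[:d.shape[0],:d.shape[1]]
    P=np.stack([(u-K[0,2])/K[0,0]*d,(v-K[1,2])/K[1,1]*d,d],-1)@R.T+o
    P[d==0]=np.nan; return P
def proj(c,X):
    K,R,o=c; x=(np.atleast_2d(X)-o)@R; x=x@K.T; return x[:,:2]/x[:,2:]
def shot(n,name):
    s=manip.get_state(); im,d=manip.get_image(n)
    cv2.imwrite(f"pics/{name}.png",im[:,:,::-1]); np.savez(f"pics/{name}.npz",im=im,d=d)
    return cam(n,s),im,d,s
def rect(P):
    (c,wh,a)=cv2.minAreaRect((P[:,:2]*1000).astype(np.float32))
    b=cv2.boxPoints((c,wh,a)); e=[b[1]-b[0],b[2]-b[1]]; l=max(e,key=np.linalg.norm)
    yaw=np.degrees(np.arctan2(l[1],l[0]))
    if yaw>90: yaw-=180
    if yaw<=-90: yaw+=180
    return np.round(np.array(c),1),np.round(sorted(wh),1),round(float(yaw),1)
def toolyaw(s):
    R=q2R(s["ee_rot"]); return R
E
python3 - <<'E'
from h import *
s=manip.get_state(); print(np.round(q2R(s["ee_rot"]),3))
z=np.load("pics/top0.npz"); im,d=z["im"],z["d"]; c=cam("top"); P=cloud(c,d)
print("bench z", np.nanmedian(P[270:290,150:270,2]), "noise",np.nanstd(P[270:290,300:330,2]))
hsv=cv2.cvtColor(im,cv2.COLOR_RGB2HSV)
m=((hsv[...,0]>15)&(hsv[...,0]<35)&(hsv[...,1]>60)&(hsv[...,2]>150)).astype(np.uint8)
n,l,st,ce=cv2.connectedComponentsWithStats(m)
for i in range(1,n):
    if st[i,4]<100: continue
    v,u=np.nonzero(l==i); zz=P[v,u,2]
    print(i,st[i],"z",np.nanpercentile(zz,[10,50,90]).round(3),rect(ray(c,np.c_[u,v],0.018)))
E
```

```text
[[-0.001  0.334  0.942]
 [-0.001  0.942 -0.334]
 [-1.    -0.002 -0.   ]]
bench z 0.0009836916295774545 noise 0.004480488161182616
1 [221 146  48  29 696] z [0.04  0.046 0.051] (array([766.3, -16.5]), array([ 90.1, 170.2]), -86.0)
2 [ 197  201   51   52 1729] z [0.008 0.017 0.064] (array([528.6,  64.7]), array([160.6, 160.7]), -82.6)
12 [157 239  18  36 292] z [0.012 0.017 0.023] (array([433.3, 255. ]), array([ 29.6, 123.3]), 18.5)
17 [186 262  29  29 232] z [0.003 0.024 0.029] (array([361.6, 137. ]), array([93.6, 93.8]), -0.0)
```

```bash
python3 - <<'E'
from h import *
z=np.load("pics/top0.npz"); im,d=z["im"],z["d"]; c=cam("top"); P=cloud(c,d)
hsv=cv2.cvtColor(im,cv2.COLOR_RGB2HSV)
print(hsv[236,309],hsv[245,343],hsv[257,165],hsv[240,135],hsv[225,221])
m=((hsv[...,0]>15)&(hsv[...,0]<40)&(hsv[...,1]>45)&(hsv[...,2]>170)).astype(np.uint8)
def comps(m,z,mn):
  n,l,st,ce=cv2.connectedComponentsWithStats(m)
  for i in range(1,n):
    if st[i,4]<mn: continue
    v,u=np.nonzero(l==i)
    print(i,st[i],rect(ray(c,np.c_[u,v],z)))
comps(m,0.018,100)
mw=((hsv[...,0]>95)&(hsv[...,0]<125)&(hsv[...,1]>18)&(hsv[...,2]>110)).astype(np.uint8); mw[:,250:]=0;mw[:205]=0
comps(mw,0.006,100)
# crib: pale strips by height
Q=P[190:262,185:255].reshape(-1,3)
for lo,hi in((0.04,0.056),(0.058,0.074),(0.08,0.1)):
    s=Q[(Q[:,2]>lo)&(Q[:,2]<hi)]; print(lo,len(s),s.mean(0).round(3), rect(s))
print(ray(c,[[309,200],[291,194],[163,198]],0.03).round(3))
E
```

```text
[ 26  56 223] [ 26  58 224] [ 21  70 222] [106  16 176] [ 18  97 205]
12 [ 197  202   51   44 1522] (array([531.8,  65.1]), array([153. , 161.4]), -83.4)
13 [304 218  11  36 304] (array([ 486.9, -232.3]), array([ 30.3, 121.8]), 0.5)
14 [334 227  19  36 307] (array([ 451. , -347.1]), array([ 29.4, 122.8]), 16.2)
15 [157 239  17  36 317] (array([431.2, 256. ]), array([ 29.6, 124.6]), 17.5)
16 [201 242  43  11 181] (array([457.8,  63.6]), array([ 18.7, 143. ]), -82.4)
0.04 536 [0.542 0.066 0.048] (array([528.2,  63.9]), array([145.2, 146.2]), 7.4)
0.058 370 [0.485 0.061 0.066] (array([528.2,  64.4]), array([145.8, 146.3]), 7.6)
0.08 61 [0.53  0.066 0.087] (array([529.4,  64.9]), array([146.9, 148.4]), 7.3)
[[ 0.608 -0.238  0.03 ]
 [ 0.632 -0.177  0.03 ]
 [ 0.633  0.264  0.03 ]]
```

```bash
cat >> h.py <<'E'
def plan(x,y,z,yaw,s=None):
    "tool-frame shift and turn to reach world xyz with jaw (tool y) yaw deg"
    s=s or manip.get_state(); R=q2R(s["ee_rot"]); 
    d=R.T@(np.array([x,y,z])-s["position"])
    cur=np.degrees(np.arctan2(R[1,1],R[0,1])); t=-((yaw-cur+180)%360-180)
    q1=np.degrees(np.arctan2(y,x)); print("clock",round(s["clock"],2),"pos",s["position"].round(4),"jaw",round(cur,2),"w",round(s["width"],4),
      "-> shift",d.round(4),"turn",round(t,2),"q6 then",round((q1-yaw+180)%360-180,1))
E
python3 -c "
from h import *
plan(.431,.256,.16,107.5)"
```

```text
clock 0.1 pos [0.192  0.5415 0.2305] jaw 70.47 w 0.0853 -> shift [ 0.0708 -0.1891  0.3207] turn -37.03 q6 then -76.8
```

Request:
play_rows(plan=[[[0.4,0.0,-0.02,0.035,-5],[0.4,0.0,-0.045,0.075,-10],[0.4,0.0,-0.07,0.12,-16],[0.4,0.0,-0.095,0.16,-22],[0.4,0.01,-0.12,0.2,-28],[0.4,0.03,-0.145,0.245,-33],[0.4,0.05,-0.165,0.285,-37],[0.4,0.07,-0.185,0.31,-37],[0.4,0.07,-0.189,0.32,-37],[0.4,0.07,-0.189,0.32,-37],[0.4,0.07,-0.189,0.32,-37]]], grip_force=40)

```text
clock: 1.2
position: [0.4303, 0.2572, 0.1614]
ee_rot: [0.699, -0.107, 0.699, 0.107]
contact_force: [0.2, 0.1, 0.2]
width: 0.0516
```

```bash
python3 - <<'E'
from h import *
c,im,d,s=shot("wrist","w1")
plan(.431,.256,.16,107.5)
c2,im2,d2,_=shot("top","t1")
E
```

```text
clock 1.25 pos [0.4301 0.2576 0.1616] jaw 107.52 w 0.0514 -> shift [ 0.0016 -0.0018  0.0004] turn 0.02 q6 then -76.8
```

View pics/w1.png

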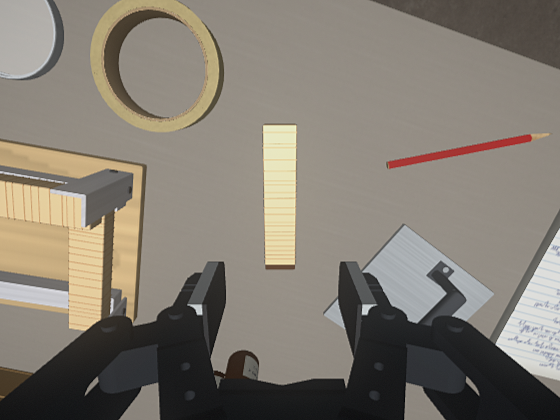

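The wrist view shows the strip upright between the fingers at (263–297, 124–269), with its bark end at the bottom. The weight is at lower right, the crib's corner at left, and the brown dropper at (240,365).

```bash
cat >> h.py <<'E'
def stripmeas(c,im,roi,z=0.018,lo=(12,40,140),hi=(40,255,255)):
    hsv=cv2.cvtColor(im,cv2.COLOR_RGB2HSV); m=cv2.inRange(hsv,lo,hi); k=np.zeros_like(m); k[roi[1]:roi[3],roi[0]:roi[2]]=1; m*=k
    n,l,st,_=cv2.connectedComponentsWithStats(m); i=1+np.argmax(st[1:,4]); v,u=np.nonzero(l==i)
    return st[i],rect(ray(c,np.c_[u,v],z))
E
python3 - <<'E'
from h import *
s=manip.get_state(); z=np.load("pics/w1.npz"); c=cam("wrist",s)
print(stripmeas(c,z["im"],(240,100,320,290)))
# include the bark
print(ray(c,[[280,269.5],[280,124]],0.018).round(4))
z=np.load("pics/t1.npz"); im,d=z["im"],z["d"]; cv2.imwrite("pics/c3.png",cv2.resize(im[205:275,85:185,::-1],None,fx=8,fy=8,interpolation=cv2.INTER_CUBIC))
E
```

```text
(array([ 262,  125,   35,  140, 4447], dtype=int32), (array([433.2, 257.5]), array([ 28.7, 123.8]), 17.7))
[[0.4974 0.2782 0.018 ]
 [0.3733 0.2391 0.018 ]]
```

View pics/c3.png

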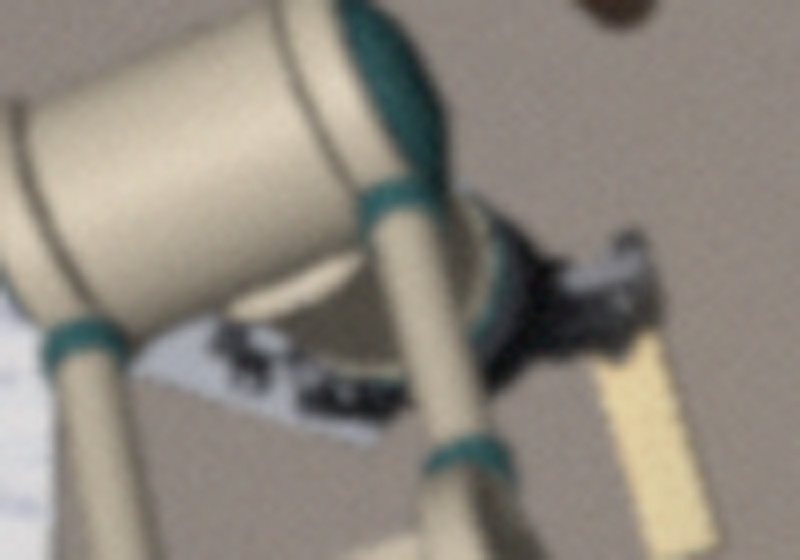

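```bash
python3 -c "
from h import *
plan(.4354,.2587,.004,107.6)"
```

```text
clock 1.3 pos [0.43   0.2577 0.1616] jaw 107.56 w 0.0516 -> shift [ 0.1576 -0.0006  0.0054] turn -0.04 q6 then -76.9
```

Request:
play_rows(plan=[[[0.45,0.03,0,0.0055,0],[0.45,0.07,0,0.0055,0],[0.45,0.11,0,0.0055,0],[0.45,0.135,0,0.0055,0],[0.45,0.148,0,0.0055,0],[0.45,0.155,0,0.0055,0],[0.45,0.1575,0,0.0055,0],[0.45,0.1575,0,0.0055,0],[1,0.1575,0,0.0055,0],[1,0.1575,0,0.0055,0],[1,0.1575,0,0.0055,0],[1,0.1575,0,0.0055,0]]], grip_force=40)

```text
clock: 2.5
position: [0.4362, 0.2598, 0.0053]
ee_rot: [0.7, -0.108, 0.698, 0.108]
contact_force: [-0.3, 1.2, 6.3]
width: 0.0269
```

```bash
python3 -c "
from h import *
a=np.radians(7.4); ex=-np.array([np.cos(a),np.sin(a)]); ey=np.array([np.sin(a),-np.cos(a)]); c=np.array([.5288,.0645])
print('second',c-.051*ex,'t1',c-.051*ey,'t2',c+.051*ey)
p=c-.051*ex
plan(*p,.10,7.4);print(manip.get_state()['contact_force'])"
```

```text
second [0.57937523 0.07106858] t1 [0.52223142 0.11507523] t2 [0.53536858 0.01392477]
clock 2.5 pos [0.4362 0.2598 0.0053] jaw 107.55 w 0.0269 -> shift [-0.0945 -0.2231  0.0798] turn 100.15 q6 then -0.4
[-0.26112922  1.18980148  6.32944722]
```

Request:
play_rows(plan=[[[1,-0.01,0,0,0],[1,-0.04,0,0,0],[1,-0.08,-0.005,0.002,3],[1,-0.115,-0.02,0.007,10],[1,-0.135,-0.045,0.016,18],[1,-0.145,-0.07,0.025,26],[1,-0.145,-0.1,0.036,34],[1,-0.145,-0.13,0.047,42],[1,-0.145,-0.16,0.057,50],[1,-0.145,-0.185,0.066,58],[1,-0.145,-0.205,0.073,66],[1,-0.145,-0.215,0.077,74]]])

```text
clock: 3.7
position: [0.5751, 0.076, 0.151]
ee_rot: [0.623, 0.337, 0.621, -0.336]
contact_force: [0.0, 0.3, -0.1]
width: 0.0267
```

```bash
python3 -c "
from h import *
plan(.5794,.0711,.15,7.4);print(manip.get_state()['contact_force'])"
```

```text
clock 3.7 pos [0.5751 0.076  0.151 ] jaw 33.11 w 0.0267 -> shift [0.001  0.0009 0.0064] turn 25.71 q6 then -0.4
[ 0.00539443  0.27522341 -0.07684185]
```

Request:
play_rows(plan=[[[1,0,0.001,0.003,8],[1,0,0.001,0.0065,16],[1,0,0.001,0.0065,23],[1,0,0.001,0.0065,25.5],[1,0,0.001,0.0065,25.7],[1,0,0.001,0.0065,25.7]]])

```text
clock: 4.3
position: [0.5793, 0.071, 0.1514]
ee_rot: [0.532, 0.467, 0.531, -0.465]
contact_force: [0.3, -0.9, -0.0]
width: 0.0267
```

```bash
python3 - <<'E'
from h import *
c,im,d,s=shot("wrist","w2")
plan(.5794,.0711,.0535,7.4)
shot("top","t2"); 
im=cv2.imread("pics/t2.png"); cv2.imwrite("pics/c4.png",cv2.resize(im[180:280,170:270],None,fx=6,fy=6,interpolation=cv2.INTER_CUBIC))
E
```

```text
clock 4.35 pos [0.5793 0.071  0.1513] jaw 7.46 w 0.027 -> shift [ 0.0978 -0.0003 -0.0001] turn 0.06 q6 then -0.4
```

View pics/w2.png

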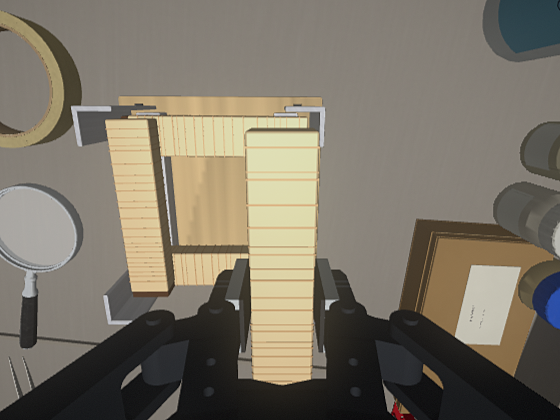

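View pics/c4.png

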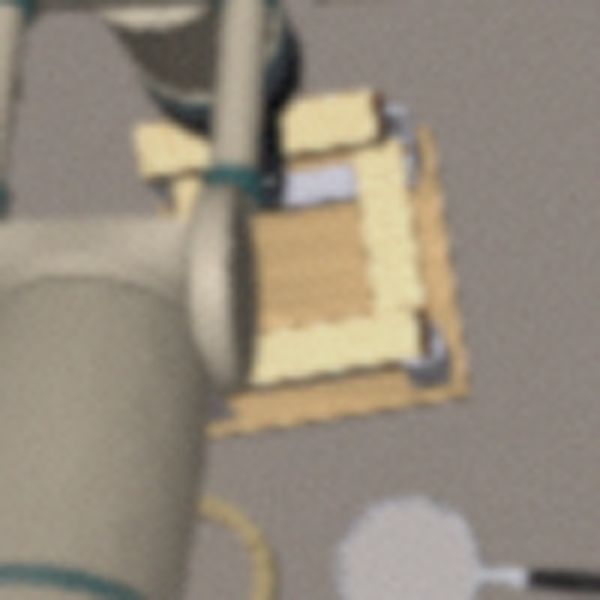

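The strip is held straight and parallel to the laid strip, over the far row. I'll check it against the laid_3 corners, (106,120), (157,120), (173,291) and (131,293), and the held strip's near end (247–318, 130).

```bash
python3 - <<'E'
from h import *
s=manip.get_state(); c=cam("wrist",s)
a=np.radians(7.4); ex=-np.array([np.cos(a),np.sin(a)]); ey=np.array([np.sin(a),-np.cos(a)]); c0=np.array([.5288,.0645])
def crib(p): p=np.atleast_2d(p)[:,:2]-c0; return np.round(np.c_[p@ex,p@ey]*1000,1)
print("laid3",crib(ray(c,[[106,121],[157,121],[173,291],[131,293]],.066)))
print("held",crib(ray(c,[[247,130],[318,130],[253,380],[312,380]],s["position"][2]-.0053+.018)))
print("flange tops outer corners",crib(ray(c,[[72,107],[322.5,107],],.088)))
E
```

```text
laid3 [[ 60.9 -66.3]
 [ 28.2 -66.3]
 [ 29.4  56.9]
 [ 61.   58.5]]
held [[-38.6 -67.6]
 [-64.8 -67.6]
 [-38.1  46.5]
 [-65.7  46.6]]
flange tops outer corners [[ 68.4 -75. ]
 [-75.1 -75.2]]
```

```bash
python3 - <<'E'
import cv2
im=cv2.imread("pics/w2.png"); cv2.imwrite("pics/c5.png",cv2.resize(im[85:335,60:340],None,fx=2.8,fy=2.4,interpolation=cv2.INTER_CUBIC))
E
```

```text
(no output)
```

View pics/c5.png

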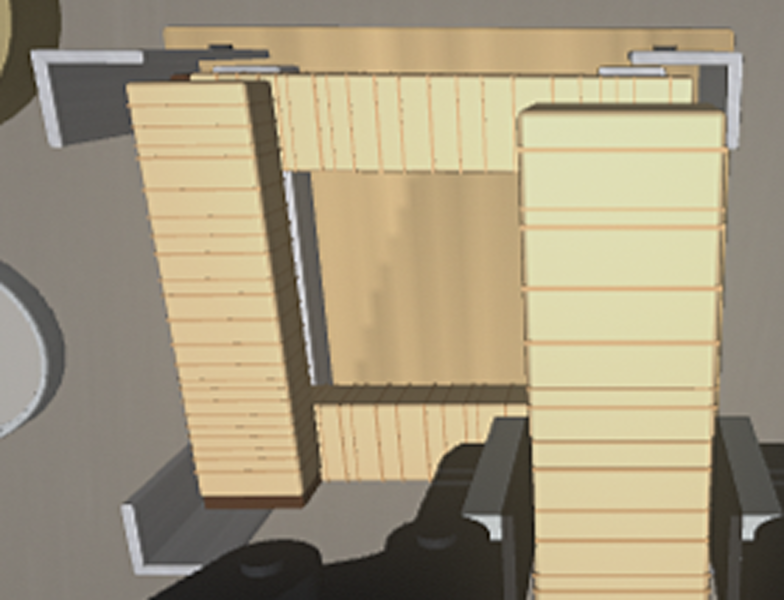

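```bash
python3 - <<'E'
from h import *
s=manip.get_state(); c=cam("wrist",s)
a=np.radians(7.4); ex=-np.array([np.cos(a),np.sin(a)]); ey=np.array([np.sin(a),-np.cos(a)]); c0=np.array([.5288,.0645])
def crib(p): p=np.atleast_2d(p)[:,:2]-c0; return np.round(np.c_[p@ex,p@ey]*1000,1)
def im(l): return np.array(l)/[2.8,2.4]+[60,85]
print("corners",crib(ray(c,im([[31,51],[743,54],[133,574]]),.088)).tolist())
print("laid3",crib(ray(c,im([[126,83],[246,83],[303,506],[203,506]]),.066)).tolist())
print("held",crib(ray(c,im([[520,112],[724,112],[530,560],[710,560]]),s["position"][2]-.0053+.018)).tolist())
E
```

```text
corners [[68.8, -75.5], [-76.7, -74.9], [69.8, 70.0]]
laid3 [[61.4, -67.1], [34.0, -67.2], [33.4, 60.9], [60.2, 60.9]]
held [[-38.1, -67.0], [-65.0, -67.0], [-37.2, 13.0], [-65.5, 13.1]]
```

```bash
sed -i '$a A=np.radians(7.2); EX=-np.array([np.cos(A),np.sin(A)]); EY=np.array([np.sin(A),-np.cos(A)]); C0=np.array([.5317,.0671])\ndef crib(p): p=np.atleast_2d(p)[:,:2]-C0; return np.round(np.c_[p@EX,p@EY]*1000,1)\ndef w(x,y): return C0+x*EX+y*EY' h.py; python3 - <<'E'
from h import *
print(w(-.051,.0011)); plan(*w(-.051,.0011),.057,7.2)
E
```

```text
[0.58243572 0.07240067]
clock 4.4 pos [0.5794 0.0711 0.1512] jaw 7.45 w 0.0266 -> shift [ 0.0943  0.0029 -0.0009] turn 0.25 q6 then -0.1
```

Request:
play_rows(plan=[[[1,0.01,0.003,-0.001,0.2],[1,0.03,0.003,-0.001,0.2],[1,0.05,0.003,-0.001,0.2],[1,0.07,0.003,-0.001,0.2],[1,0.083,0.003,-0.001,0.2],[1,0.091,0.003,-0.001,0.2],[1,0.0945,0.003,-0.001,0.2],[1,0.0945,0.003,-0.001,0.2]]])

```text
clock: 5.2
position: [0.5827, 0.0725, 0.0566]
ee_rot: [0.531, 0.468, 0.53, -0.466]
contact_force: [-0.5, 0.5, -0.1]
width: 0.0269
```

```bash
python3 - <<'E'
from h import *
c,im,d,s=shot("wrist","w3"); print(s["contact_force"])
plan(*w(-.051,.0011),.053,7.2)
im=cv2.imread("pics/w3.png"); cv2.imwrite("pics/c6.png",cv2.resize(im[0:300,40:440],None,fx=2,fy=2,interpolation=cv2.INTER_CUBIC))
E
```

```text
[-0.49441867  0.4663562  -0.11543919]
clock 5.25 pos [0.583  0.0725 0.0572] jaw 7.25 w 0.027 -> shift [ 0.0041 -0.0006  0.    ] turn 0.05 q6 then -0.1
```

View pics/c6.png

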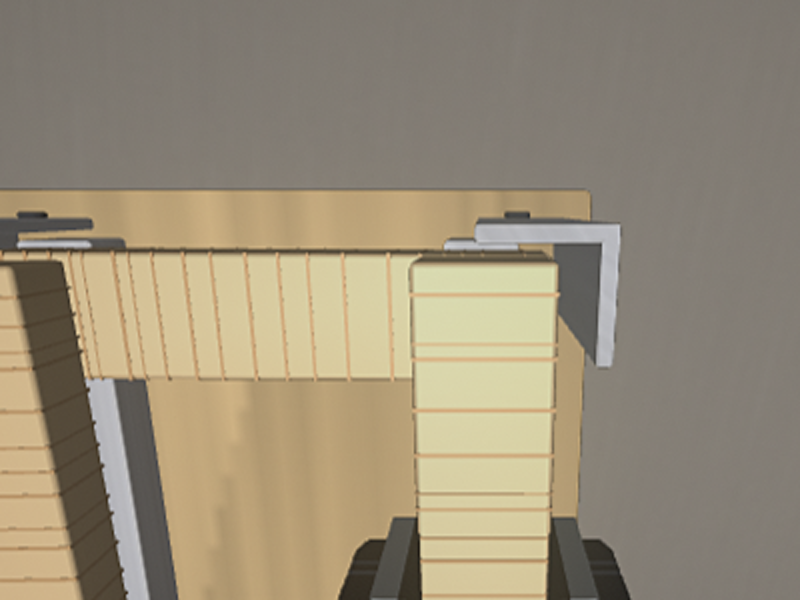

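```bash
python3 - <<'E'
from h import *
s=manip.get_state(); c=cam("wrist",s)
f=lambda l: np.array(l)/2+[40,0]
print("corner (exp -73,-73)",crib(ray(c,f([[620,224]]),.088)))
print("strip end",crib(ray(c,f([[411,263],[557,263],[417,500],[551,500]]),s["position"][2]+.0127)).tolist())
E
```

```text
corner (exp -73,-73) [[-73.3 -73.4]]
strip end [[-38.6, -66.0], [-65.6, -66.0], [-38.4, -18.5], [-65.9, -18.5]]
```

Request:
play_rows(plan=[[[1,0.002,-0.001,0,0],[1,0.0042,-0.001,0,0],[1,0.0045,-0.001,0,0],[1,0.0045,-0.001,0,0]]])

```text
clock: 5.65
position: [0.5825, 0.0724, 0.0534]
ee_rot: [0.532, 0.469, 0.529, -0.466]
contact_force: [-0.2, -0.4, 4.0]
width: 0.0271
```

Request:
play_rows(plan=[[[0.57,0,0,0,0],[0.57,0,0,0,0],[0.57,0,0,0,0],[0.57,-0.005,0,0,0],[0.57,-0.02,0,0,0],[0.57,-0.05,0,0,0],[0.57,-0.085,0,0,0],[0.57,-0.1,0,0,0],[0.57,-0.1,0,0,0]]])

```text
clock: 6.55
position: [0.5838, 0.0724, 0.1564]
ee_rot: [0.534, 0.47, 0.528, -0.464]
contact_force: [0.3, 0.6, -0.5]
width: 0.0367
```

```bash
python3 - <<'E'
from h import *
c,im,d,s=shot("wrist","w4"); plan(.4869,-.2323,.16,90.5); plan(.451,-.3471,.16,106.2)
E
```

```text
clock 6.6 pos [0.5826 0.0724 0.1545] jaw 7.25 w 0.0367 -> shift [-0.0064 -0.1333  0.2902] turn -83.25 q6 then -116.0
clock 6.6 pos [0.5826 0.0724 0.1545] jaw 7.25 w 0.0367 -> shift [-0.0068 -0.1834  0.3995] turn -98.95 q6 then -143.8
```

View pics/w4.png

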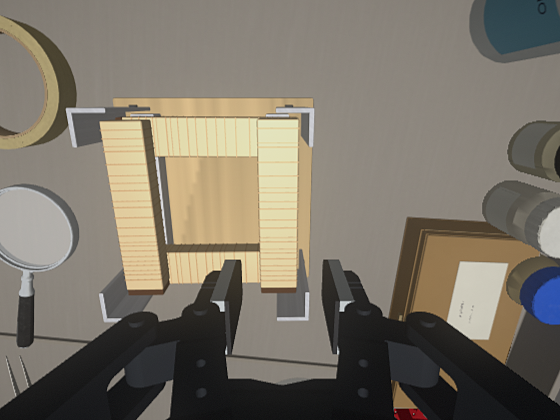

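The strip lies in the empty row at (258–298, 117–292), parallel to laid_3 and inside the angles. Next is the strip at (309,236) in the top view.

Request:
play_rows(plan=[[[0.4,-0.006,-0.01,0.025,8.3],[0.4,-0.006,-0.025,0.055,16.6],[0.4,-0.006,-0.04,0.09,25],[0.4,-0.006,-0.055,0.125,33],[0.4,-0.006,-0.072,0.16,41.5],[0.4,-0.006,-0.09,0.195,50],[0.4,-0.006,-0.105,0.23,58],[0.4,-0.006,-0.12,0.26,66.5],[0.4,-0.006,-0.13,0.28,75],[0.4,-0.006,-0.133,0.29,83],[0.4,-0.006,-0.133,0.29,91],[0.4,-0.006,-0.133,0.29,96.7]]])

```text
clock: 7.8
position: [0.4859, -0.2321, 0.1576]
ee_rot: [0.0, 0.709, 0.002, -0.705]
contact_force: [-1.6, 0.7, -0.6]
width: 0.0512
```

Request:
play_rows(plan=[[[0.4,0,0,0,0]]])

```text
clock: 7.9
position: [0.485, -0.2318, 0.1561]
ee_rot: [-0.0, 0.708, 0.003, -0.706]
contact_force: [0.3, 0.3, -0.3]
width: 0.0514
```

```bash
python3 - <<'E'
from h import *
c,im,d,s=shot("wrist","w5")
plan(.4869,-.2323,.16,-89.5)
E
```

```text
clock 7.95 pos [ 0.4847 -0.2316  0.1558] jaw -89.72 w 0.0513 -> shift [-0.0042  0.0007 -0.0022] turn -0.22 q6 then 64.0
```

View pics/w5.png

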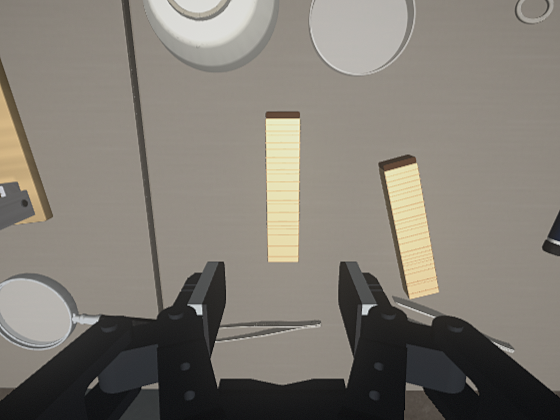

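The strip is at (265–300, 111–262) with its bark end on top. The other loose strip is at right, about (410,228), and the bowl is at (210,30).

```bash
python3 - <<'E'
from h import *
s=manip.get_state(); z=np.load("pics/w5.npz"); c=cam("wrist",s)
im=z["im"]
print(stripmeas(c,im,(240,90,320,290)))
e=ray(c,[[283,111.5],[283.5,262.5]],0.018); print(e.round(4), e.mean(0).round(4))
print(stripmeas(c,im,(360,140,450,310)))
cv2.imwrite("pics/c7.png",cv2.resize(im[140:310,360:460,::-1],None,fx=3.5,fy=3.5))
plan(*e.mean(0)[:2],.004,-89.5)
E
```

```text
(array([ 265,  118,   36,  145, 4608], dtype=int32), (array([ 488.4, -230.6]), array([ 28.7, 124.6]), 0.4))
[[ 0.5556 -0.2307  0.018 ]
 [ 0.4256 -0.2319  0.018 ]] [ 0.4906 -0.2313  0.018 ]
(array([ 384,  162,   55,  138, 4360], dtype=int32), (array([ 452.8, -344.7]), array([ 28.3, 125.2]), 16.2))
clock 7.95 pos [ 0.4847 -0.2316  0.1558] jaw -89.72 w 0.0513 -> shift [ 0.1518  0.0004 -0.0056] turn -0.22 q6 then 64.3
```

View pics/c7.png

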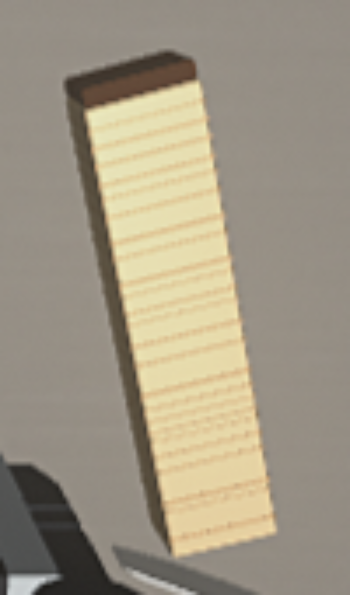

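Request:
play_rows(plan=[[[0.45,0.03,0,-0.0055,0],[0.45,0.07,0,-0.0055,0],[0.45,0.105,0,-0.0055,0],[0.45,0.13,0,-0.0055,0],[0.45,0.143,0,-0.0055,0],[0.45,0.149,0,-0.0055,0],[0.45,0.1515,0,-0.0055,0],[0.45,0.1515,0,-0.0055,0],[1,0.1515,0,-0.0055,0],[1,0.1515,0,-0.0055,0],[1,0.1515,0,-0.0055,0],[1,0.1515,0,-0.0055,0]]])

```text
clock: 9.15
position: [0.4913, -0.2314, 0.0054]
ee_rot: [0.001, 0.708, 0.003, -0.706]
contact_force: [-0.8, -0.6, 5.6]
width: 0.027
```

```bash
python3 -c "
from h import *
print(w(0,.051),w(0,-.051))
plan(*w(0,.051),.16,-82.8);print(manip.get_state()['contact_force'])"
```

```text
[0.53809199 0.01650215] [0.52530801 0.11769785]
clock 9.15 pos [ 0.4913 -0.2314  0.0054] jaw -89.71 w 0.027 -> shift [-0.1537 -0.2482 -0.0487] turn -6.91 q6 then 84.6
[-0.75678409 -0.62283939  5.60244789]
```

Request:
play_rows(plan=[[[1,-0.01,0,0,0],[1,-0.04,0,0,0],[1,-0.08,-0.005,-0.001,0],[1,-0.115,-0.025,-0.005,-1],[1,-0.14,-0.055,-0.011,-2],[1,-0.153,-0.095,-0.018,-3],[1,-0.153,-0.135,-0.026,-4],[1,-0.153,-0.175,-0.034,-5],[1,-0.153,-0.21,-0.041,-6],[1,-0.153,-0.235,-0.046,-6.9],[1,-0.153,-0.248,-0.0487,-6.9],[1,-0.153,-0.248,-0.0487,-6.9]]])

```text
clock: 10.35
position: [0.5381, 0.0175, 0.1595]
ee_rot: [0.044, 0.707, 0.046, -0.704]
contact_force: [0.7, 0.0, -0.7]
width: 0.0268
```

Request:
play_rows(plan=[[[1,0,0,0,0]]])

```text
clock: 10.45
position: [0.5379, 0.0167, 0.1596]
ee_rot: [0.044, 0.707, 0.046, -0.704]
contact_force: [0.2, 0.6, -0.9]
width: 0.0269
```

```bash
python3 - <<'E'
from h import *
c,im,d,s=shot("wrist","w6"); print(s["contact_force"])
plan(*(w(0,.051)),.075,-82.8)
im=cv2.imread("pics/w6.png"); cv2.imwrite("pics/c8.png",cv2.resize(im[50:350,130:450],None,fx=2,fy=2,interpolation=cv2.INTER_CUBIC))
E
```

```text
[ 0.17221916  0.64952646 -0.8688583 ]
clock 10.5 pos [0.5379 0.0166 0.1596] jaw -82.73 w 0.027 -> shift [0.0846 0.0003 0.0001] turn 0.07 q6 then 84.6
```

View pics/w6.png

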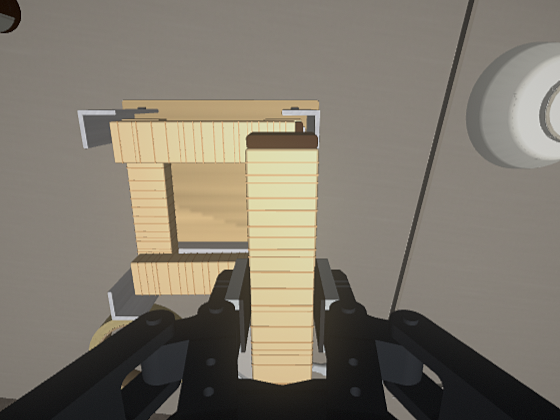

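The strip is held straight over the crib's +y row. I'll check the angle corners near (78,110) and (319,110).

View pics/c8.png

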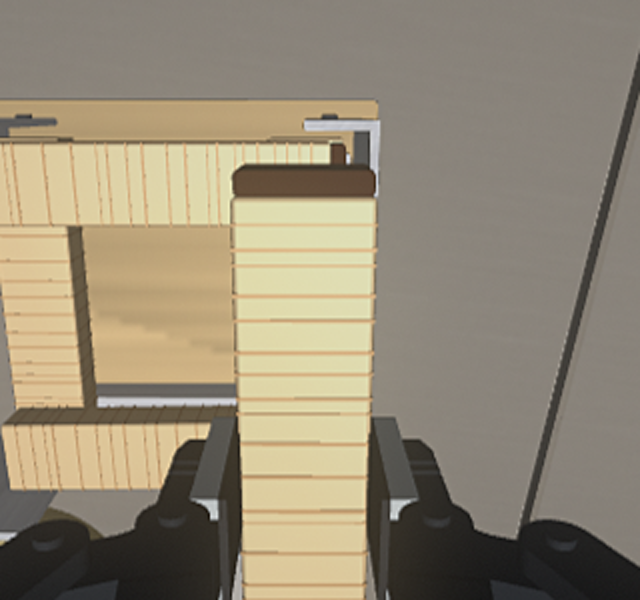

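```bash
python3 - <<'E'
from h import *
s=manip.get_state(); c=cam("wrist",s)
print("corners",crib(ray(c,[[78,110],[319.5,110],[109,319.5]],.088)).tolist())
print("held",crib(ray(c,[[247,133],[318,133],[253,380],[312,380]],s["position"][2]+.0127)).tolist())
print("new strip", crib(ray(c,[[111,122],[113,162]],.066)).tolist())
E
```

```text
corners [[-72.8, -72.4], [-72.9, 72.3], [72.6, -75.1]]
held [[-65.7, 36.9], [-65.7, 63.3], [47.1, 36.5], [47.1, 64.1]]
new strip [[-64.8, -64.3], [-38.1, -66.7]]
```

Request:
play_rows(plan=[[[1,0.01,0,0,0],[1,0.03,0,0,0],[1,0.05,0,0,0],[1,0.067,0,0,0],[1,0.077,0,0,0],[1,0.083,0,0,0],[1,0.086,0,0,0],[1,0.0878,0,0,0],[1,0.088,0,0,0],[1,0.088,0,0,0]]])

```text
clock: 11.5
position: [0.5386, 0.0168, 0.0721]
ee_rot: [0.044, 0.707, 0.046, -0.704]
contact_force: [-0.3, -0.0, 0.4]
width: 0.0269
```

```bash
python3 - <<'E'
from h import *
c,im,d,s=shot("wrist","w7"); print(s["contact_force"])
plan(*(w(0,.051)),.0714,-82.8)
E
```

```text
[-0.34951605 -0.04929117  0.40927937]
clock 11.55 pos [0.5385 0.0168 0.0721] jaw -82.72 w 0.0268 -> shift [0.0007 0.0003 0.0005] turn 0.08 q6 then 84.6
```

View pics/w7.png

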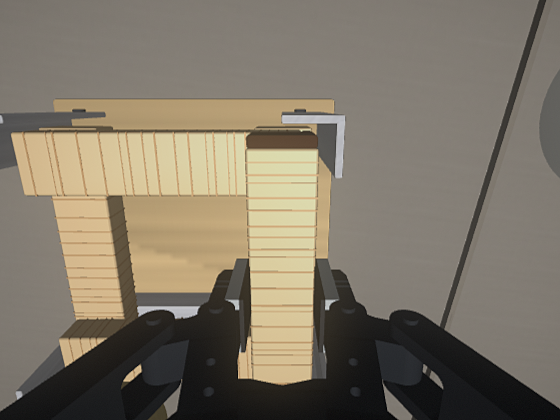

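The strip sits inside the corner angle, just touching down. I'll lower it the last millimetre and let go.

Request:
play_rows(plan=[[[1,0.001,0,0,0],[1,0.0012,0,0,0],[0.57,0.001,0,0,0],[0.57,0.001,0,0,0],[0.57,0.0005,0,0,0],[0.57,-0.005,0,0,0],[0.57,-0.02,0,0,0],[0.57,-0.05,0,0,0],[0.57,-0.08,0,0,0],[0.57,-0.09,0,0,0],[0.57,-0.09,0,0,0]]])

```text
clock: 12.65
position: [0.5393, 0.0165, 0.1638]
ee_rot: [0.044, 0.709, 0.045, -0.703]
contact_force: [-0.3, 0.2, -0.5]
width: 0.0365
```

```bash
python3 - <<'E'
from h import *
c,im,d,s=shot("wrist","w8")
plan(.4553,-.3440,.16,-73.8)
E
```

```text
clock 12.7 pos [0.5381 0.0166 0.1623] jaw -82.72 w 0.0367 -> shift [0.001  0.3472 0.1278] turn -8.92 q6 then 36.7
```

View pics/w8.png

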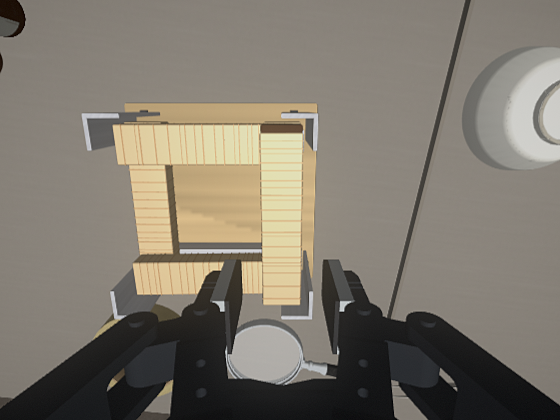

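The first third-layer strip lies straight at (262–302, 124–304) inside the angles. Next is the last loose strip.

Request:
play_rows(plan=[[[0.4,0.001,0.015,0.005,0],[0.4,0.001,0.05,0.018,-1],[0.4,0.001,0.09,0.033,-2],[0.4,0.001,0.135,0.05,-3],[0.4,0.001,0.18,0.066,-4],[0.4,0.001,0.225,0.083,-6],[0.4,0.001,0.27,0.099,-8],[0.4,0.001,0.31,0.114,-9],[0.4,0.001,0.337,0.124,-9],[0.4,0.001,0.347,0.128,-9],[0.4,0.001,0.347,0.128,-9],[0.4,0.001,0.347,0.128,-9]]])

```text
clock: 13.9
position: [0.4546, -0.3425, 0.159]
ee_rot: [0.099, 0.702, 0.102, -0.698]
contact_force: [-0.1, 0.8, 0.9]
width: 0.0513
```

```bash
python3 - <<'E'
from h import *
c,im,d,s=shot("wrist","w9")
plan(.4553,-.3440,.16,-73.8)
print(stripmeas(c,im,(220,90,340,320)))
E
```

```text
clock 13.95 pos [ 0.4549 -0.3422  0.1593] jaw -73.68 w 0.0514 -> shift [-0.0007  0.0019  0.0001] turn 0.12 q6 then 36.7
(array([ 269,  126,   35,  142, 4134], dtype=int32), (array([ 453.2, -345. ]), array([ 28.5, 124.9]), 15.6))
```

View pics/w9.png

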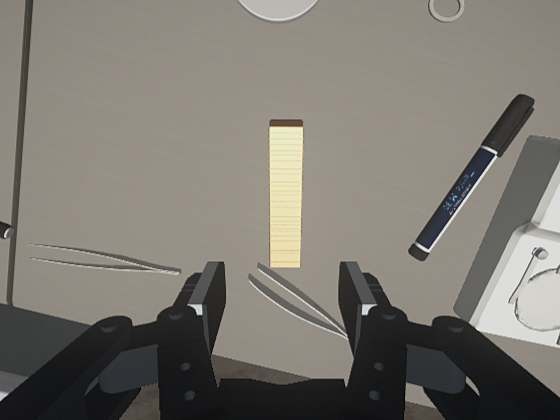

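```bash
python3 - <<'E'
from h import *
plan(.4557,-.3443,.004,-74.3)
E
```

```text
clock 13.95 pos [ 0.4549 -0.3422  0.1593] jaw -73.68 w 0.0514 -> shift [0.1553 0.0028 0.0006] turn 0.62 q6 then 37.2
```

Request:
play_rows(plan=[[[0.45,0.03,0.002,0.0005,0.5],[0.45,0.07,0.003,0.0005,0.5],[0.45,0.105,0.003,0.0005,0.5],[0.45,0.132,0.003,0.0005,0.5],[0.45,0.146,0.003,0.0005,0.5],[0.45,0.152,0.003,0.0005,0.5],[0.45,0.155,0.003,0.0005,0.5],[0.45,0.155,0.003,0.0005,0.5],[1,0.155,0.003,0.0005,0.5],[1,0.155,0.003,0.0005,0.5],[1,0.155,0.003,0.0005,0.5],[1,0.155,0.003,0.0005,0.5]]])

```text
clock: 15.15
position: [0.4567, -0.3452, 0.0056]
ee_rot: [0.097, 0.703, 0.098, -0.698]
contact_force: [0.8, -0.1, 5.1]
width: 0.0269
```

```bash
python3 -c "
from h import *
plan(*w(0,-.051),.16,-82.8);print(manip.get_state()['contact_force'])"
```

```text
clock 15.15 pos [ 0.4567 -0.3452  0.0056] jaw -74.19 w 0.0269 -> shift [-0.1527 -0.4268 -0.1932] turn 8.61 q6 then 95.4
[ 0.77366894 -0.14262373  5.09316002]
```

Request:
play_rows(plan=[[[1,-0.01,0,0,0],[1,-0.04,0,0,0],[1,-0.08,-0.008,-0.004,0],[1,-0.115,-0.025,-0.011,1],[1,-0.14,-0.055,-0.025,2],[1,-0.153,-0.093,-0.042,3],[1,-0.153,-0.133,-0.06,4],[1,-0.153,-0.173,-0.078,5],[1,-0.153,-0.213,-0.096,6],[1,-0.153,-0.253,-0.115,7],[1,-0.153,-0.293,-0.133,8],[1,-0.153,-0.33,-0.149,8.6]]])

```text
clock: 16.35
position: [0.509, 0.0144, 0.1606]
ee_rot: [0.044, 0.708, 0.045, -0.703]
contact_force: [-0.1, -0.9, -0.5]
width: 0.0269
```

```bash
python3 -c "
from h import *
plan(*w(0,-.051),.16,-82.8)"
```

```text
clock 16.35 pos [0.509  0.0144 0.1606] jaw -82.81 w 0.0269 -> shift [ 0.001  -0.1004 -0.0291] turn -0.01 q6 then 95.4
```

Request:
play_rows(plan=[[[1,0.001,-0.035,-0.01,0],[1,0.001,-0.065,-0.019,0],[1,0.001,-0.088,-0.026,0],[1,0.001,-0.098,-0.029,0],[1,0.001,-0.1,-0.029,0],[1,0.001,-0.1,-0.029,0],[1,0.001,-0.1,-0.029,0]]])

```text
clock: 17.05
position: [0.525, 0.116, 0.16]
ee_rot: [0.043, 0.708, 0.045, -0.703]
contact_force: [0.2, -0.1, -0.3]
width: 0.0272
```

```bash
python3 - <<'E'
from h import *
c,im,d,s=shot("wrist","w10"); print(s["contact_force"])
plan(*(w(0,-.051)),.0714,-82.8)
print("held",crib(ray(c,[[247,133],[318,133],[253,380],[312,380]],s["position"][2]+.0127)).tolist())
E
```

```text
[ 0.17114576 -0.12947495 -0.26646462]
clock 17.1 pos [0.5251 0.116  0.16  ] jaw -82.89 w 0.0267 -> shift [ 0.0886 -0.0015  0.0002] turn -0.09 q6 then 95.4
held [[-65.4, -63.2], [-65.4, -36.9], [47.2, -63.9], [47.3, -36.4]]
```

View pics/w10.png

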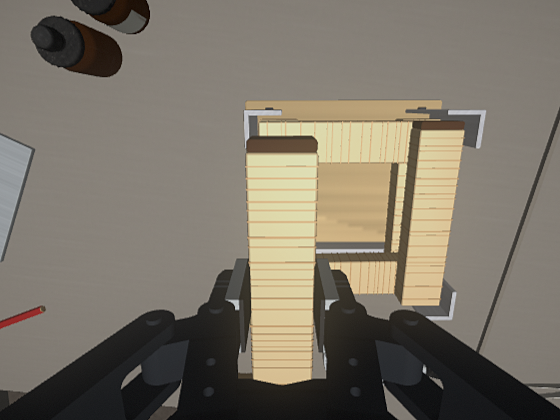

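The last strip is held straight over the -y row. The placed strip is at right, straight in its row. I'll check the corners at (244,110), (486,110) and (453,319).

```bash
python3 - <<'E'
from h import *
c=cam("wrist",manip.get_state())
print(crib(ray(c,[[244,110.5],[486,110],[453,319]],.088)).tolist())
print("placed",crib(ray(c,[[414,121],[465,123],[439,305],[400,305]],.084)).tolist())
E
```

```text
[[-72.7, -73.0], [-72.7, 72.4], [72.2, 73.3]]
placed [[-66.2, 31.4], [-65.0, 63.0], [63.2, 63.7], [63.2, 35.4]]
```

Request:
play_rows(plan=[[[1,0.01,-0.001,0,0],[1,0.03,-0.0015,0,0],[1,0.05,-0.0015,0,0],[1,0.067,-0.0015,0,0],[1,0.077,-0.0015,0,0],[1,0.083,-0.0015,0,0],[1,0.086,-0.0015,0,0],[1,0.088,-0.0015,0,0],[1,0.0885,-0.0015,0,0],[1,0.0885,-0.0015,0,0]]])

```text
clock: 18.1
position: [0.5259, 0.1178, 0.072]
ee_rot: [0.043, 0.709, 0.044, -0.703]
contact_force: [0.1, -1.3, -0.3]
width: 0.0268
```

```bash
python3 - <<'E'
from h import *
c,im,d,s=shot("wrist","w11"); print(s["contact_force"])
plan(*(w(0,-.051)),.0714,-82.8)
E
```

```text
[ 0.12855372 -1.31816304 -0.26608719]
clock 18.15 pos [0.5259 0.1178 0.072 ] jaw -82.89 w 0.0267 -> shift [0.0006 0.     0.0006] turn -0.09 q6 then 95.4
```

View pics/w11.png

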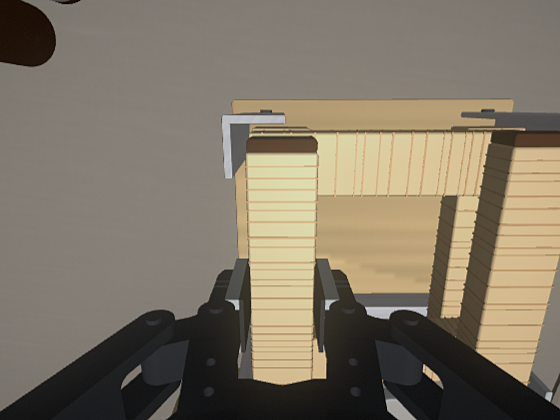

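The strip is inside the corner and just above its bed. I'll set it down and let go.

Request:
play_rows(plan=[[[1,0.001,0,0,0],[1,0.0015,0,0,0],[0.57,0.001,0,0,0],[0.57,0.001,0,0,0],[0.57,0.0005,0,0,0],[0.57,-0.005,0,0,0],[0.57,-0.02,0,0,0],[0.57,-0.05,0,0,0],[0.57,-0.08,0,0,0],[0.57,-0.09,0,0,0],[0.57,-0.09,0,0,0]]])

```text
clock: 19.25
position: [0.5263, 0.1177, 0.1637]
ee_rot: [0.043, 0.71, 0.045, -0.701]
contact_force: [0.7, 0.3, -0.4]
width: 0.0366
```

```bash
python3 - <<'E'
from h import *
c,im,d,s=shot("wrist","w12")
z=np.load("pics/top0.npz"); ct=cam("top")
print("weight handle approx",ray(ct,[[119,239]],.045))
im0=cv2.imread("pics/top0.png"); cv2.imwrite("pics/c9.png",cv2.resize(im0[210:270,90:155],None,fx=9,fy=9,interpolation=cv2.INTER_CUBIC))
E
```

```text
weight handle approx [[0.49160292 0.40392215 0.045     ]]
```

View pics/w12.png

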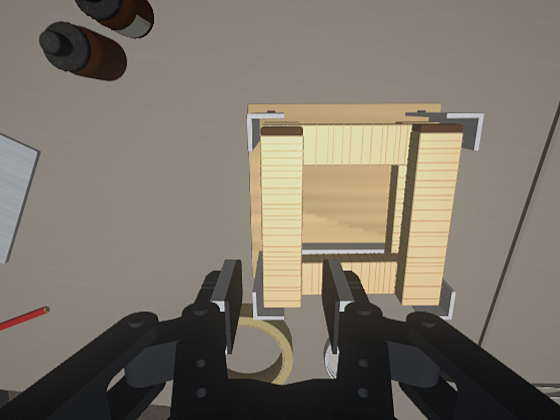

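View pics/c9.png

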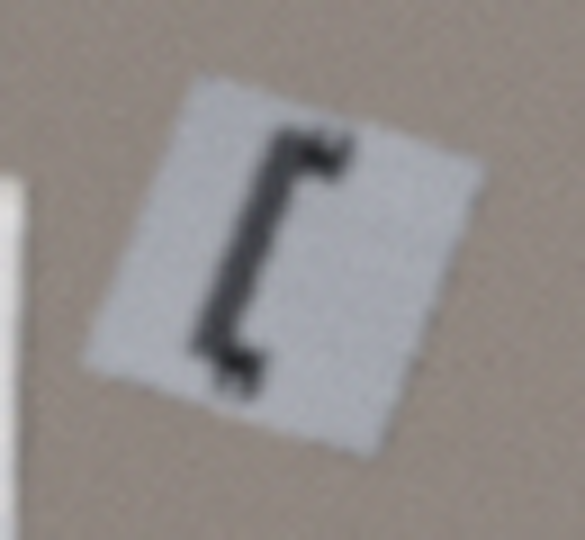

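The third layer is complete: both strips lie straight inside the angles, at (262–302, 127–306) and (403–463, 125–304). Now the weight, with plate corners read from the crop.

```bash
python3 - <<'E'
from h import *
ct=cam("top"); f=lambda l: np.array(l)/9+[90-.5,210-.5]
p=ray(ct,f([[200,75],[485,160],[375,460],[80,365]]),.006); print(p.mean(0), rect(p))
b=ray(ct,f([[288,135],[208,348]]),.05); print(b,b.mean(0)); dd=b[0]-b[1]; print(np.degrees(np.arctan2(dd[1],dd[0])))
e=p[0]-p[3]; e2=p[1]-p[2]; print([np.degrees(np.arctan2(q[1],q[0])) for q in (e,e2)])
plan(*p.mean(0)[:2],.2,73-2)
plan(*p.mean(0)[:2],.2,-109)
plan(*p.mean(0)[:2],.2,-19)
E
```

```text
[0.49976745 0.40995744 0.006     ] (array([500. , 409.2]), array([120.1, 120.2]), -19.6)
[[0.53989978 0.39602201 0.05      ]
 [0.46037098 0.42201863 0.05      ]] [0.50013538 0.40902032 0.05      ]
-18.10169298768944
[np.float64(-19.749816859954244), np.float64(-18.214596851716827)]
clock 19.3 pos [0.5251 0.1176 0.1621] jaw -82.89 w 0.0369 -> shift [-0.0374 -0.2933 -0.0113] turn -153.89 q6 then -31.6
clock 19.3 pos [0.5251 0.1176 0.1621] jaw -82.89 w 0.0369 -> shift [-0.0374 -0.2933 -0.0113] turn 26.11 q6 then 148.4
clock 19.3 pos [0.5251 0.1176 0.1621] jaw -82.89 w 0.0369 -> shift [-0.0374 -0.2933 -0.0113] turn -63.89 q6 then 58.4
```

Request:
play_rows(plan=[[[0.4,-0.02,-0.005,0,-8],[0.4,-0.035,-0.015,-0.001,-16],[0.4,-0.037,-0.035,-0.002,-24],[0.4,-0.037,-0.06,-0.003,-32],[0.4,-0.037,-0.09,-0.004,-40],[0.4,-0.037,-0.12,-0.005,-48],[0.4,-0.037,-0.15,-0.006,-56],[0.4,-0.037,-0.18,-0.007,-64],[0.4,-0.037,-0.21,-0.008,-72],[0.4,-0.037,-0.24,-0.009,-80],[0.4,-0.037,-0.265,-0.01,-88],[0.4,-0.037,-0.28,-0.011,-96]]])

```text
clock: 20.5
position: [0.4997, 0.3981, 0.1968]
ee_rot: [0.557, 0.439, 0.554, -0.436]
contact_force: [0.1, -0.1, 0.5]
width: 0.0509
```

```bash
python3 -c "
from h import *
plan(.5,.4095,.2,71)"
```

```text
clock 20.5 pos [0.4997 0.3981 0.1968] jaw 13.52 w 0.0509 -> shift [-0.0032  0.003  -0.011 ] turn -57.48 q6 then -31.7
```

Request:
play_rows(plan=[[[0.4,-0.003,0.003,-0.011,-8],[0.4,-0.003,0.003,-0.011,-16],[0.4,-0.003,0.003,-0.011,-24],[0.4,-0.003,0.003,-0.011,-32],[0.4,-0.003,0.003,-0.011,-40],[0.4,-0.003,0.003,-0.011,-48],[0.4,-0.003,0.003,-0.011,-55],[0.4,-0.003,0.003,-0.011,-57.5],[0.4,-0.003,0.003,-0.011,-57.5],[0.4,-0.003,0.003,-0.011,-57.5]]])

```text
clock: 21.5
position: [0.4994, 0.4092, 0.1981]
ee_rot: [0.698, 0.117, 0.697, -0.117]
contact_force: [0.5, 0.6, -0.3]
width: 0.051
```

```bash
python3 - <<'E'
from h import *
c,im,d,s=shot("wrist","w13")
plan(.5,.4095,.2,71)
E
```

```text
clock 21.55 pos [0.4996 0.4092 0.1985] jaw 70.98 w 0.0513 -> shift [-0.0015  0.0004  0.0003] turn -0.02 q6 then -31.7
```

View pics/w13.png

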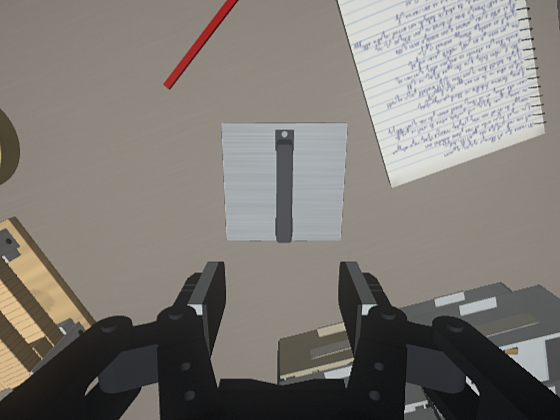

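```bash
python3 - <<'E'
from h import *
s=manip.get_state(); c=cam("wrist",s)
p=ray(c,[[221.5,123],[348,124],[341.5,241],[227.5,240.5]],.006); print(rect(p),p.mean(0))
b=ray(c,[[284.5,129],[284.5,243]],.050); print(b,b.mean(0)); dd=b[1]-b[0]; print(np.degrees(np.arctan2(dd[1],dd[0])))
z=np.load("pics/top0.npz"); P=cloud(cam("top"),z["d"]); Q=P[120:205,40:180].reshape(-1,3); Q=Q[Q[:,2]>.05]
print("case",np.nanmin(Q[:,0]),np.nanpercentile(Q[:,0],2),np.nanmax(Q[:,2]))
q=Q[(Q[:,1]>.33)&(Q[:,1]<.5)]; print(np.nanpercentile(q[:,0],[0,1,5]))
E
```

```text
(array([502.8, 412.4]), array([119.7, 120.3]), 70.7) [0.50288381 0.41239162 0.006     ]
[[0.44807573 0.43065121 0.05      ]
 [0.54420213 0.39775508 0.05      ]] [0.49613893 0.41420314 0.05      ]
-18.89184132629652
case 0.6033110560261984 0.6411638744715846 0.22197822476514184
[0.63872553 0.64181281 0.66980068]
```

The plate corners at (221,123), (348,124), (341,241) and (228,240) give centre (0.503, 0.412), with the bar at -19.3°. I'll grip the middle of the bar.

```bash
python3 - <<'E'
from h import *
plan(.5027,.412,.026,70.7)
E
```

```text
clock 21.55 pos [0.4996 0.4092 0.1985] jaw 70.98 w 0.0513 -> shift [0.1725 0.0035 0.0015] turn 0.28 q6 then -31.4
```

Request:
play_rows(plan=[[[0.45,0.03,0.0035,0.0015,0.3],[0.45,0.07,0.0035,0.0015,0.3],[0.45,0.11,0.0035,0.0015,0.3],[0.45,0.14,0.0035,0.0015,0.3],[0.45,0.158,0.0035,0.0015,0.3],[0.45,0.168,0.0035,0.0015,0.3],[0.45,0.1725,0.0035,0.0015,0.3],[0.45,0.1725,0.0035,0.0015,0.3],[0.45,0.1725,0.0035,0.0015,0.3]]])

```text
clock: 22.45
position: [0.5034, 0.4125, 0.0271]
ee_rot: [0.699, 0.119, 0.695, -0.118]
contact_force: [-0.5, 0.2, 1.0]
width: 0.0467
```

```bash
python3 - <<'E'
from h import *
c,im,d,s=shot("wrist","w14"); print(s["position"],s["contact_force"])
E
```

```text
[0.50341739 0.41251083 0.02714474] [-0.5215923   0.1849036   0.96155291]
```

View pics/w14.png

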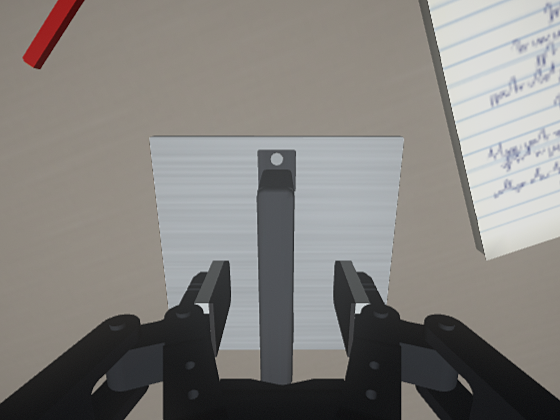

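Request:
play_rows(plan=[[[0.45,0.001,-0.0015,0,0],[0.45,0.001,-0.0015,0,0],[1,0.001,-0.0015,0,0],[1,0.001,-0.0015,0,0],[1,0.001,-0.0015,0,0],[1,0.001,-0.0015,0,0],[1,0.001,-0.0015,0,0],[1,0.001,-0.0015,0,0]]], grip_force=90)

```text
clock: 23.3
position: [0.5029, 0.4108, 0.0267]
ee_rot: [0.699, 0.119, 0.695, -0.118]
contact_force: [-1.5, -2.8, 6.0]
width: 0.0123
```

Request:
play_rows(plan=[[[1,-0.005,0,0,0],[1,-0.015,0,0,0],[1,-0.03,0,0,0],[1,-0.04,0,0,0],[1,-0.04,0,0,0],[1,-0.04,0,0,0]]])

```text
clock: 23.9
position: [0.5024, 0.4107, 0.0665]
ee_rot: [0.699, 0.119, 0.695, -0.118]
contact_force: [-0.4, -0.5, -9.0]
width: 0.0117
```

```bash
python3 - <<'E'
from h import *
c,im,d,s=shot("wrist","w15"); print(s["contact_force"],s["moment"],s["width"])
plan(*w(0,0),.2,97.2)
E
```

```text
[-0.43119024 -0.54642797 -8.96548567] [-0.04425308  0.01435837 -0.00044229] 0.011723032214086968
clock 23.95 pos [0.5021 0.4104 0.066 ] jaw 70.68 w 0.012 -> shift [-0.1337 -0.3141  0.142 ] turn -26.52 q6 then -90.0
```

View pics/w15.png

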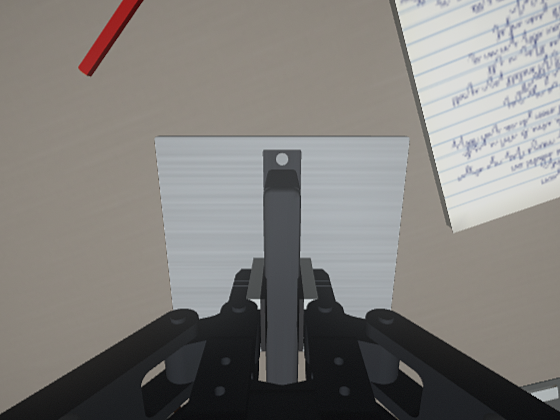

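```bash
python3 - <<'E'
from h import *
s=manip.get_state(); c=cam("wrist",s); R=q2R(s["ee_rot"])
p=ray(c,[[154.5,136],[409.5,136],[173,300],[393,300]],s["position"][2]-.0207); print(((p-s["position"])@R*1000).round(1))
E
```

```text
[[ 20.4 -58.1 -61.6]
 [ 20.5  60.7 -61.5]
 [ 20.8 -57.8  25.6]
 [ 20.8  61.4  25.6]]
```

Request:
play_rows(plan=[[[1,-0.02,0,0,0],[1,-0.05,-0.005,0.002,0],[1,-0.08,-0.02,0.009,-2],[1,-0.105,-0.04,0.018,-4],[1,-0.115,-0.07,0.031,-7],[1,-0.115,-0.1,0.045,-10],[1,-0.115,-0.13,0.058,-13],[1,-0.115,-0.16,0.072,-16],[1,-0.115,-0.19,0.085,-18],[1,-0.115,-0.22,0.099,-20],[1,-0.115,-0.25,0.112,-22],[1,-0.115,-0.275,0.124,-24]]])

```text
clock: 25.15
position: [0.5267, 0.1081, 0.1804]
ee_rot: [0.707, -0.03, 0.706, 0.029]
contact_force: [0.4, 0.3, -7.9]
width: 0.0122
```

```bash
python3 -c "
from h import *
plan(*w(-.0015,0),.18,97.2)"
```

```text
clock 25.15 pos [0.5267 0.1081 0.1804] jaw 94.74 w 0.0122 -> shift [ 0.0005 -0.0412  0.0031] turn -2.46 q6 then -90.0
```

Request:
play_rows(plan=[[[1,0,-0.018,0.001,-1],[1,0,-0.03,0.002,-2],[1,0,-0.038,0.003,-2.4],[1,0,-0.0412,0.003,-2.4],[1,0,-0.0412,0.003,-2.4],[1,0,-0.0412,0.003,-2.4]]])

```text
clock: 25.75
position: [0.5328, 0.068, 0.1803]
ee_rot: [0.706, -0.044, 0.705, 0.044]
contact_force: [0.1, 0.4, -8.3]
width: 0.0118
```

```bash
python3 - <<'E'
from h import *
c,im,d,s=shot("wrist","w16"); print(s["contact_force"])
plan(*w(-.0015,0),.1107,97.2)
E
```

```text
[ 0.07108704  0.42578916 -8.31898918]
clock 25.8 pos [0.5328 0.068  0.1803] jaw 97.17 w 0.0121 -> shift [ 0.0696 -0.0007  0.0002] turn -0.03 q6 then -90.0
```

View pics/w16.png

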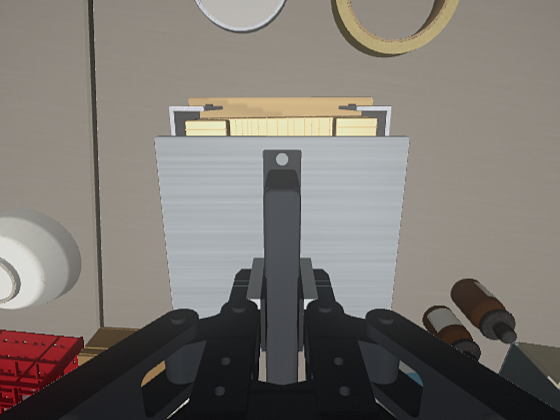

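The weight is level, square and centred over the tower: plate edges at 154 and 409, angle corners at 168 and 393. I'll lower it slowly.

Request:
play_rows(plan=[[[1,0.01,-0.0007,0,0],[1,0.025,-0.0007,0,0],[1,0.04,-0.0007,0,0],[1,0.052,-0.0007,0,0],[1,0.059,-0.0007,0,0],[1,0.063,-0.0007,0,0],[1,0.066,-0.0007,0,0],[1,0.068,-0.0007,0,0],[1,0.0685,-0.0007,0,0],[1,0.0685,-0.0007,0,0]]])

```text
clock: 26.8
position: [0.5332, 0.0673, 0.1122]
ee_rot: [0.706, -0.044, 0.705, 0.044]
contact_force: [0.3, 0.4, -8.8]
width: 0.0121
```

```bash
python3 - <<'E'
from h import *
c,im,d,s=shot("wrist","w17"); print(s["contact_force"])
plan(*w(-.0015,0),.1107,97.2)
E
```

```text
[ 0.25503776  0.36690122 -8.83572477]
clock 26.85 pos [0.5332 0.0673 0.1122] jaw 97.17 w 0.012 -> shift [ 0.0015  0.     -0.0001] turn -0.03 q6 then -90.0
```

View pics/w17.png

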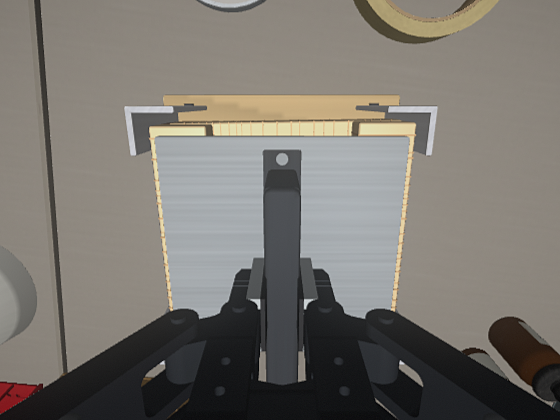

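The plate is inside the angles, centred and about 1 mm above the top layer. I'll touch down.

Request:
play_rows(plan=[[[1,0.0008,0,0,0],[1,0.0015,0,0,0],[1,0.002,0,0,0],[1,0.002,0,0,0]]])

```text
clock: 27.25
position: [0.5335, 0.0672, 0.1107]
ee_rot: [0.707, -0.045, 0.705, 0.044]
contact_force: [-1.1, -0.3, -3.8]
width: 0.0119
```

Request:
play_rows(plan=[[[1,0.0008,0,0,0],[1,0.001,0,0,0],[1,0.001,0,0,0]]])

```text
clock: 27.55
position: [0.5335, 0.0673, 0.1107]
ee_rot: [0.707, -0.045, 0.705, 0.044]
contact_force: [-3.8, -1.1, 5.4]
width: 0.0119
```

Fully resting. Now I'll open the fingers and then lift straight up.

Request:
play_rows(plan=[[[0.8,0,0,0,0],[0.6,0,0,0,0],[0.55,0,0,0,0],[0.55,0,0,0,0],[0.55,0,0,0,0],[0.55,-0.005,0,0,0],[0.55,-0.02,0,0,0],[0.55,-0.045,0,0,0],[0.55,-0.075,0,0,0],[0.55,-0.095,0,0,0],[0.55,-0.1,0,0,0],[0.55,-0.1,0,0,0]]])

```text
clock: 28.75
position: [0.5335, 0.0673, 0.2114]
ee_rot: [0.707, -0.045, 0.704, 0.044]
contact_force: [-0.4, -0.7, -1.0]
width: 0.0384
```

```bash
python3 - <<'E'
from h import *
c,im,d,s=shot("wrist","w18"); print(s["position"],s["contact_force"],s["clock"])
c2,im2,d2,_=shot("scene","s18"); cv2.imwrite("pics/c10.png",cv2.resize(im2[140:350,160:390,::-1],None,fx=2.8,fy=2.8,interpolation=cv2.INTER_CUBIC))
E
```

```text
[0.53349493 0.06734182 0.21140245] [-0.41894176 -0.72279624 -1.0383071 ] 28.75
```

View pics/w18.png

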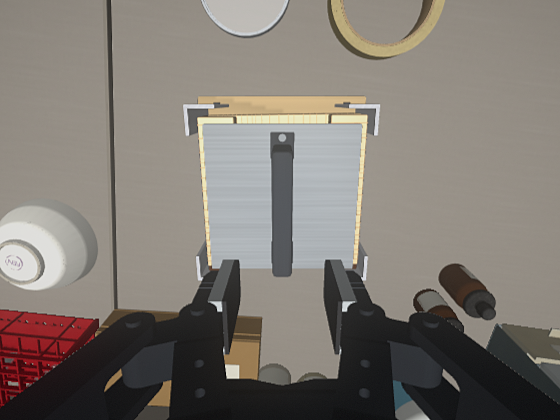

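View pics/c10.png

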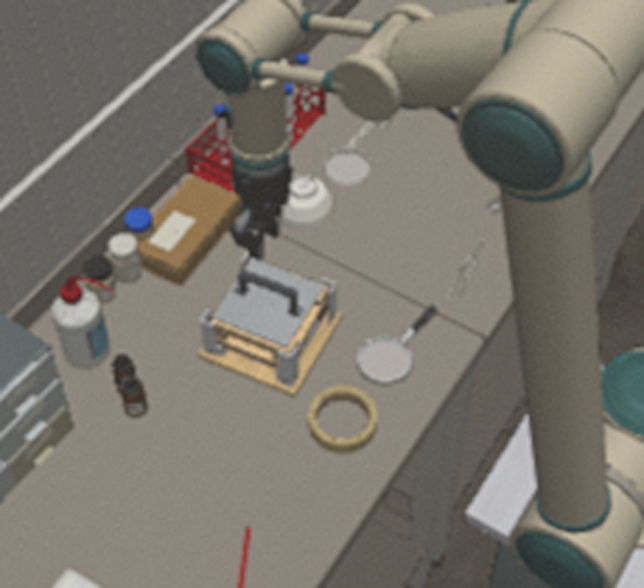

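The weight lies flat and centred on the tower, with the fingers clear. The bowl and both bottles stand where they were. One numeric check, then I'll hand in.

```bash
python3 - <<'E'
from h import *
s=manip.get_state(); c=cam("wrist",s)
p=ray(c,[[202.5,123.5],[367,123.5],[358.5,269],[207.5,269]],.090); print("plate",crib(p).tolist(),crib(p).mean(0))
print("angles",crib(ray(c,[[183,105],[380.5,105]],.088)).tolist())
print("third strips near ends",crib(ray(c,[[197,116],[368,116]],.084)).tolist())
print(manip.sign_off())
E
```

```text
plate [[60.7, 57.7], [60.7, -64.1], [-58.4, -65.7], [-58.4, 61.7]] [ 1.15 -2.6 ]
angles [[73.8, 71.5], [73.7, -73.6]]
third strips near ends [[65.9, 62.8], [65.8, -65.9]]
the job is handed in; nothing more can be done
None
```

The drying crib is finished and handed in; sign-off reports no verdict. One loose strip lies in the empty second-layer row, and the other two lie crosswise over it as the third layer. The weight is on top, released while it was resting, and the gripper has lifted clear. The run took about 29 s of the 72 s.

- **Weight:** the last wrist picture puts the plate about 1 mm and 2.6 mm from the crib centre, flat and square to the eye. The corner angles in the same picture are about 1 mm off in the same direction, so its true offset is probably smaller.
- **Strips:** in the wrist pictures taken as each was placed, all three lay straight and inside the corner angles. In the last check, the near ends of the two top strips were within about 1 mm of where they should be.
- **Other things:** the bowl and both brown bottles looked unmoved in the last pictures. I left the purple bar alone.
- **Disagreement:** the crib centre from the overhead camera was about 4 mm off the one from the wrist camera. I used the wrist value, and later wrist views matched it to about 1 mm, except one corner that was off by 2 mm.
- **Not measured:** I did not measure the first-layer strips afterwards. I last measured laid_3 before placing anything; in later pictures it only looked in place.

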